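# Tumble the heel block off the gluing step onto its breast face

### The arm

A 7-joint arm with a two-finger parallel gripper is mounted at the origin on the work surface. World frame = base frame: x ahead of the robot, y to its left, z up, the work surface at z = 0. Lengths are in m, angles in rad, forces in N, time in s.
With the tool pointing down it reaches from about 0.4 to 0.85 m from the base axis. Payload 10.4 kg.
Tool frame: the origin (TCP) lies midway between the tips of the shut fingers; the grasp point (between the pads) lies 19 mm behind it; z points along the fingers, y is the line along which they close (so a half turn about z gives the same grasp; the last joint's range is limited). The gripper opens to 87 mm and grips with 3 to 60 N. Pads are 19 mm wide; open, the fingers measure 117 mm over their backs; the gripper's body (75 mm by 190 mm) begins 51 mm behind the grasp point.
Start: joints at [-1.36, 0.332, -0.065, 1.46, 0.022, 1.35, -0.088], TCP at [0.145, 0.608, 0.187] pointing down, gripper open.
Joint ranges: [-2.6, 2.6], [-0.5, 2.12], [-1.47, 1.34], [0.16, 2.42], [-1.27, 4.41], [0.06, 2.06], [-2.6, 2.6]. Speed limits (rad/s): [2.22, 2.22, 2.79, 2.79, 3.14, 3.14, 3.14].

### API

Orientations are given as a unit quaternion [x, y, z, w].
In Python, from station import r gives the robot as it stands. The module is installed in compiled form; this text tells all that it offers.
- The arm moves only by the shell command python3 -m inch 'ROWS' [FORCE]. ROWS is JSON, a list that holds one entry, the list of rows, each a list of 7 numbers: the turn, a rotation vector about the tool's x, y, z in rad, then the shift along the tool's x, y, z in m, then the closure, from 0 (fully open) to 1 (shut). A call has exactly 8 rows; each row shifts and turns the commanded pose from where the row before left it, along the tool's axes as they then stand; what a row does not reach is not made up. A row lasts 1/10 s, in which the tool goes at most 50 mm and 8.59 degrees, less where a joint would pass 70% of its speed; a pose out of reach is approached as far as the arm can. A call with a gripper value outside its range is refused whole. The fingers move at their own pace and stop on an object; FORCE is the grip in N (left out, the last holds). Time passes only in rows, so rows that do not move let the fingers close, or fill a call up. It gives the time, the measured TCP pose, the force, the opening and the grip force at its end, in the units of the state.
- r.get_state(): the state, without advancing time (a new reading comes with each control period).
- r.grab_frame(name): name is "scene" or "top"; returns a dict with "img" (400x640x3 uint8, red, green, blue), "depth" (400x640 float32, m along the optical axis (not along the pixel's ray), 0 where there is no reading), "K" (3x3 intrinsics, pixels), "rvec" (rotation vector, rad) and "tvec" (3), from world to camera coordinates, as OpenCV has them. Camera axes: x right, y down, z forward; pixel columns grow to the right and rows downward; lengths in m; the calibration is good to about 2 mm. A picture is of the moment at which its call begins.
- r.sign_off(): hands the job in; it is judged then, once.
The state is a dict: "time": time; "joint_positions": joint angles; "joint_velocities": joint speeds; "joint_efforts": joint torques, N m; "eef_pos": TCP position; "orientation": TCP orientation; "force": force on the tool from outside, world axes, zero at the start; "moment": the same for the moment, N m; "width": finger opening in m; "grip_force": force on a finger pad.
Only numpy, scipy, OpenCV 4.12 (cv2) and the standard library are available. Lean on these libraries where they do the work, as an engineer would, in place of code of your own. Each camera call takes 0.05 s, during which the arm holds its last target. There are 200 camera calls.

### The job

Of the three wooden pieces on the plywood step, push the tall round-backed heel block over the step's edge, so that it tumbles a quarter turn and ends standing on its flat front face on the steel plate below, round back up, ready to have its base glued. Push it over, do not lift it above where it stands, and leave the thin heel and the square block where they are.

Things in the scene. Friction and masses are not known exactly. Their poses are not given: they have to be found in the camera images.
- step: Fixed board on the bench, 380 mm long (its y), with two levels. Upper level: a plywood block 150 mm deep (x -150 to 0), top 46 mm above the bench. Lower level: a bright steel plate 140 mm deep (x 0 to +140), top 6 mm above the bench, so the drop is 40 mm. Origin at bench height below the middle of the step's edge; x points level from the plywood over the edge to the plate (roughly away from the robot), z up.
- heel: Loose D-shaped block of stacked wood, about 0.1 kg: 60 mm long (x), 60 wide (y), 48 tall (z). Origin at its centre. +x points out of the flat front (breast) face; the back (-x) is a half round, 30 mm radius about the centre. Starts flat on the plywood, front to the edge (within 6 degrees), centre 44 to 65 mm from it. Pushed, it slides until its centre passes the edge and tips. Done, +x points down.
- thin_heel: Bystander on the plywood, loose: same D outline and wood as the heel, but only 18 mm tall. Origin at its centre, z up.
- square_block: Bystander on the plywood, loose: square block of the same wood, 60 x 60 mm and 48 mm tall. Origin at its centre, z up. The three pieces stand in a row along the edge, in any order, about 120 mm apart centre to centre.
Things that resemble listed ones, but are neither listed nor needed, are in the scene too. Leave any blue or purple look-alike of the heel alone.

How it is judged:
By the outcome, as a careful person would: the job done as asked, in the order asked, and still so for the second after the job is handed in, with the robot touching nothing.
It also fails if it takes over 26 s, if anything falls off the work surface, if the arm or the gripper's body presses on something with over 40 N, if the wrist force passes 120 N, or if a joint passes its speed limit or range.

## Working session

There is one attempt and no reset: what is moved stays moved. The work goes in short steps, Python scripts to look and compute and a shell command to move; the robot and the scene stay as the last step left them, time stands still between calls to the robot, and variables do not carry over. Pictures are saved under pics/ and viewed, at most 10 in all, crops included, and the job is handed in when it is done.

```bash
mkdir -p pics; cat > h.py <<'E'
import numpy as np,cv2
from station import r
def grab(n,f):
    d=r.grab_frame(n); cv2.imwrite('pics/'+f+'.png',d['img'][:,:,::-1]); np.savez(f+'.npz',**d); return d
def pts(d):
    R=cv2.Rodrigues(np.array(d['rvec'],float))[0]; t=np.array(d['tvec'],float).ravel(); K=np.array(d['K'])
    v,u=np.mgrid[0:400,0:640]; z=d['depth']
    c=np.stack([(u-K[0,2])/K[0,0]*z,(v-K[1,2])/K[1,1]*z,z],-1)
    return (c-t)@R
E
python3 - <<'E'
from h import *
for n in('top','scene'):
    d=grab(n,n+'0'); 
s=r.get_state(); print(s['eef_pos'],s['orientation'],s['time'],s['force'])
E
```

```text
[0.14468939 0.60763303 0.18646066] [ 1.16599583e-01  9.93178819e-01 -6.06622377e-04 -5.28997125e-05] 0.1 [ 0.19027575  0.0062146  -0.53144312]
```

View pics/top0.png

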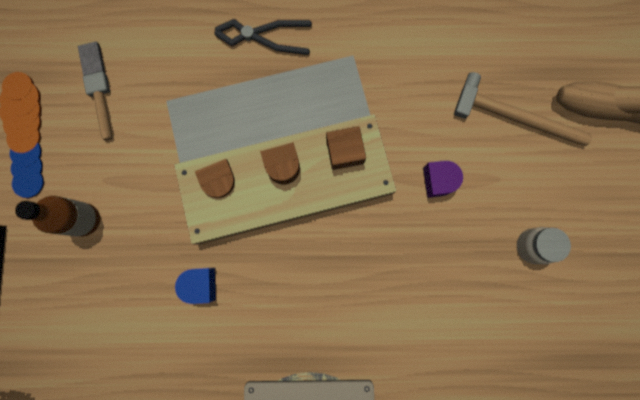

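View pics/scene0.png

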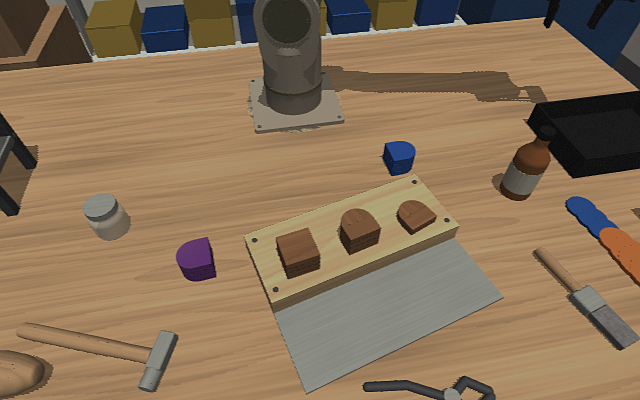

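The top picture shows the thin heel at about (216,180), the tall heel in the middle at (281,163) and the square block at (346,147). The step's edge runs from (176,163) to (374,117). Next I measure them from depth.

```bash
python3 - <<'E'
from h import *
d=dict(np.load('top0.npz')); P=pts(d)
for n,(u,v) in dict(plateL=(185,130),ply=(250,205),thin=(216,180),heel=(281,160),sq=(346,147),bench=(300,300)).items(): print(n,P[v,u].round(4))
# plywood top boundary
m=(abs(P[...,2]-.046)<.006); m[:, :150]=0; m[:,420:]=0; m[250:]=0;m[:90]=0
m=cv2.morphologyEx(m.astype('uint8'),cv2.MORPH_OPEN,np.ones((3,3)))>0
def rect(q): return cv2.minAreaRect((q[:,:2]*1000).astype('float32'))
q=P[m]; rc=rect(q); print('ply',rc,q[:,2].mean()); print(cv2.boxPoints(rc))
for n,(a,b,c,e) in dict(thin=(190,150,245,205),heel=(258,135,305,190),sq=(322,120,370,172)).items():
    w=P[b:e,a:c].reshape(-1,3); zt=.064 if n=='thin' else .094
    q=w[abs(w[:,2]-zt)<.006]; print(n,len(q),rect(q),q.mean(0)); print(cv2.boxPoints(rect(q)))
    np.save(n,q)
E
```

```text
plateL [0.5802 0.2376 0.0085]
ply [0.4284 0.1036 0.0454]
thin [0.4711 0.1613 0.0648]
heel [0.4994 0.0434 0.0953]
sq [ 0.5217 -0.0685  0.0948]
bench [ 0.2561  0.0159 -0.0013]
ply ((479.76702880859375, 41.82464599609375), (151.0736541748047, 380.5440368652344), 14.112366676330566) 0.04608691956055705
[[ 360.117    207.93643]
 [ 452.9029  -161.12256]
 [ 599.41705 -124.28714]
 [ 506.63116  244.77185]]
thin 1032 ((472.48553466796875, 162.26699829101562), (60.10231399536133, 60.55942916870117), 22.013858795166016) [0.47467685 0.16259441 0.06382864]
[[433.27554  179.07501 ]
 [455.97507  122.930786]
 [511.69553  145.45898 ]
 [488.996    201.60321 ]]
heel 1083 ((496.0906677246094, 44.230560302734375), (60.167930603027344, 60.02945327758789), 14.626616477966309) [0.49802355 0.04446287 0.093785  ]
[[459.40237   65.6758  ]
 [474.56094    7.591784]
 [532.77893   22.785324]
 [517.62036   80.86934 ]]
sq 1176 ((526.6544189453125, -68.13606262207031), (60.68172073364258, 60.25539779663086), 10.259309768676758) [ 0.52567745 -0.06794517  0.09388345]
[[ 491.4328    -43.893864]
 [ 502.1645   -103.18588 ]
 [ 561.87604   -92.378265]
 [ 551.14435   -33.086243]]
```

```bash
python3 - <<'E'
import cv2
a=cv2.imread('pics/top0.png')[90:250,160:400]
cv2.imwrite('pics/c.png',cv2.resize(a,None,fx=3.3,fy=3.3,interpolation=cv2.INTER_CUBIC))
E
```

```text
(no output)
```

View pics/c.png

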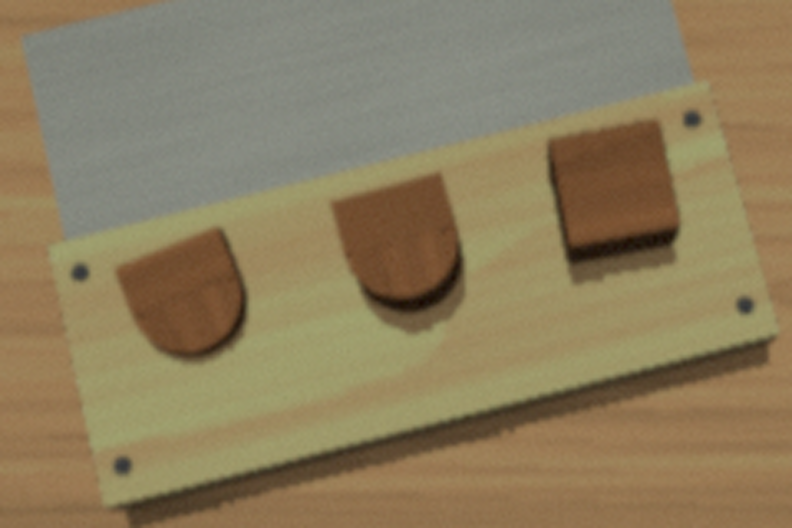

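The heel's centre is 59 mm from the edge, and its yaw is 14.6° against 14.1° for the step; the sizes and heights agree with those given. Next I check the clearance on the way and turn the tool in line.

```bash
python3 - <<'E'
from h import *
P=pts(dict(np.load('top0.npz')))
for a,b,c,e in((10,190,105,245),(170,260,222,310)):
    w=P[b:e,a:c].reshape(-1,3); w=w[w[:,2]>.03]; print(w.min(0),w.max(0))
E
python3 -m inch '[[[0,0,-0.12,0,0,0,0.65],[0,0,-0.12,0,0,0,0.65],[0,0,-0.12,0,0,0,0.65],[0,0,-0.12,0,0,0,0.65],[0,0,0,0,0,0,0.65],[0,0,0,0,0,0,0.65],[0,0,0,0,0,0,0.65],[0,0,0,0,0,0,0.65]]]' 10
cat > go.py <<'E'
import sys
from h import *
from scipy.spatial.transform import Rotation as Ro
s=r.get_state(); R=Ro.from_quat(s['orientation']); p=np.array(s['eef_pos'])
T=np.array([float(v) for v in sys.argv[1:4]])
print('t',s['time'],'p',p.round(4),'w',s['width'],'xyaw',np.degrees(np.arctan2(*R.as_matrix()[[1,0],0])),'z',R.as_matrix()[:,2].round(3),'F',np.round(s['force'],1),'tool shift',R.inv().apply(T-p).round(4))
E
python3 go.py .443 .0305 .187
```

```text
[ 0.32833664 -0.0269168   0.03006441] [0.44168993 0.44931671 0.83236816]
[ 0.25690049 -0.0269168   0.03043846] [0.32833664 0.2325374  0.83236816]
time: 0.9
eef_pos: [0.1447, 0.608, 0.1871]
orientation: [-0.122, 0.993, -0.0, -0.0]
force: [-0.3, -0.0, -0.1]
width: 0.0335
grip_force: 0.0
t 0.9 p [0.1447 0.608  0.1871] w 0.03349921194618429 xyaw -165.98591532712976 z [-0. -0. -1.] F [-0.3 -0.  -0.1] tool shift [-1.496e-01 -6.325e-01  1.000e-04]
```

```bash
python3 -m inch '[[[0,0,0,-0.004,-0.045,0,0.65],[0,0,0,-0.006,-0.045,0,0.65],[0,0,0,-0.006,-0.045,0,0.65],[0,0,0,-0.008,-0.045,0,0.65],[0,0,0,-0.01,-0.045,0,0.65],[0,0,0,-0.01,-0.045,0,0.65],[0,0,0,-0.01,-0.045,0,0.65],[0,0,0,-0.01,-0.045,0,0.65]]]'
python3 go.py .443 .0305 .187
```

```text
time: 1.7
eef_pos: [0.2951, 0.2728, 0.1874]
orientation: [-0.122, 0.992, 0.0, 0.0]
force: [0.3, 0.2, 0.1]
width: 0.0302
grip_force: 0.0
t 1.7 p [0.2951 0.2728 0.1874] w 0.030187175285161374 xyaw -165.95576612793352 z [ 0.     0.001 -1.   ] F [0.3 0.2 0.1] tool shift [-8.470e-02 -2.709e-01  2.000e-04]
```

```bash
python3 -m inch '[[[0,0,0,-0.013,-0.04,0,0.65],[0,0,0,-0.013,-0.04,0,0.65],[0,0,0,-0.013,-0.04,0,0.65],[0,0,0,-0.013,-0.04,0,0.65],[0,0,0,-0.013,-0.04,0,0.65],[0,0,0,-0.012,-0.04,0,0.65],[0,0,0,-0.007,-0.031,0,0.65],[0,0,0,0,0,0,0.65]]]'
python3 go.py .443 .0305 .062
```

```text
time: 2.5
eef_pos: [0.4435, 0.0282, 0.1874]
orientation: [-0.119, 0.993, -0.0, 0.0]
force: [-0.7, 0.6, -0.9]
width: 0.0306
grip_force: 0.0
t 2.5 p [0.4435 0.0282 0.1874] w 0.030616314526461526 xyaw -166.3119663004217 z [ 0.001 -0.    -1.   ] F [-0.7  0.6 -0.9] tool shift [-0.      0.0025  0.1254]
```

```bash
python3 -m inch '[[[0,0,0,0,0,0.03,0.65],[0,0,0,0,0.002,0.03,0.65],[0,0,0,0,0,0.03,0.65],[0,0,0,0,0,0.02,0.65],[0,0,0,0,0,0.015,0.65],[0,0,0,0,0,0,0.65],[0,0,0,0,0,0,0.65],[0,0,0,0,0,0,0.65]]]'
python3 - <<'E'
from h import *
a=grab('top','t1')['img'][90:250,160:400]; b=grab('scene','s1')['img'][160:320,220:480]
f=lambda i,k:cv2.resize(i[:,:,::-1],(600,300*1),interpolation=cv2.INTER_CUBIC)
cv2.imwrite('pics/c1.png',np.vstack([f(a,2),f(b,2)]))
E
python3 go.py .496 .0442 .062
```

```text
time: 3.3
eef_pos: [0.4423, 0.0345, 0.0631]
orientation: [-0.123, 0.992, 0.0, 0.001]
force: [0.5, 0.3, -0.2]
width: 0.0302
grip_force: 0.0
t 3.4 p [0.4422 0.0344 0.063 ] w 0.03044600930330261 xyaw -165.88905259314026 z [ 0.001  0.001 -1.   ] F [ 0.2 -0.4  0.8] tool shift [-0.0545 -0.0036  0.0011]
```

View pics/c1.png

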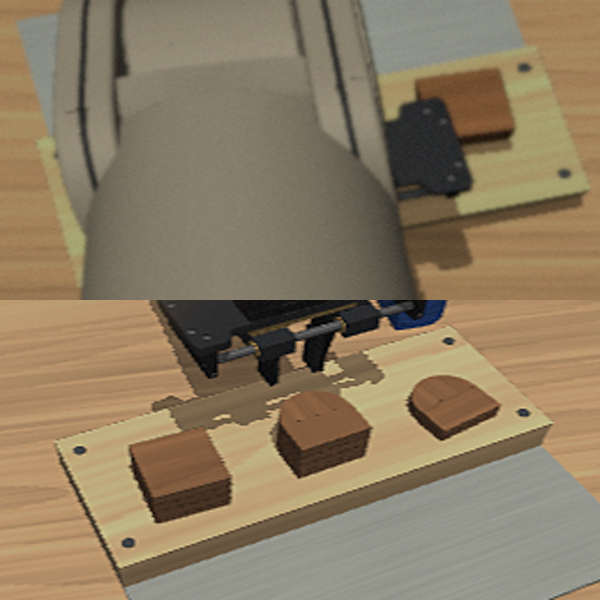

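The fingers stand behind the tall heel, and the neighbours are clear. I shift 3.5 mm sideways and push, slowly near the edge.

```bash
python3 -m inch '[[[0,0,0,0,-0.0035,0,0.65],[0,0,0,-0.01,0,0,0.65],[0,0,0,-0.01,0,0,0.65],[0,0,0,-0.008,0,0,0.65],[0,0,0,-0.008,0,0,0.65],[0,0,0,-0.008,0,0,0.65],[0,0,0,-0.008,0,0,0.65],[0,0,0,-0.008,0,0,0.65]]]'
python3 go.py .51765 .0496 .063
python3 - <<'E'
from h import *
b=grab('scene','s2')['img'][160:320,220:480]
cv2.imwrite('pics/c2.png',cv2.resize(b[:,:,::-1],(780,480),interpolation=cv2.INTER_CUBIC))
E
```

```text
time: 4.2
eef_pos: [0.5013, 0.0455, 0.062]
orientation: [-0.123, 0.992, -0.0, -0.0]
force: [0.7, 0.7, -0.0]
width: 0.0303
grip_force: 0.0
t 4.2 p [0.5013 0.0455 0.062 ] w 0.03026924480503582 xyaw -165.88653279900643 z [-0. -0. -1.] F [ 0.7  0.7 -0. ] tool shift [-0.0168  0.     -0.001 ]
```

View pics/c2.png

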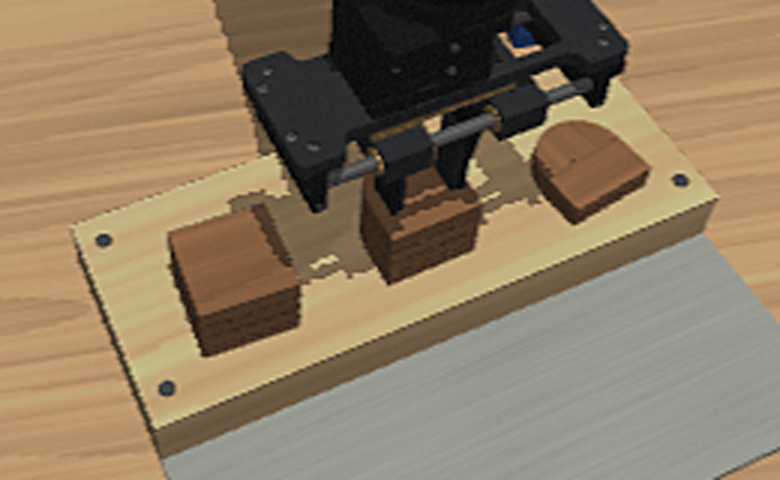

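The heel has not moved, although the fingers are drawn over its top and there is no force. I compare where the tips show up in the picture with the stated TCP.

```bash
python3 - <<'E'
from h import *
from scipy.spatial.transform import Rotation as Ro
d=dict(np.load('s2.npz')); s=r.get_state()
R=Ro.from_quat(s['orientation']).as_matrix(); p=s['eef_pos']
for y in(-.022,.022):
    for x in(-.01,.01): 
        q=p+R@np.array([x,y,0]); uv=cv2.projectPoints(q[None],d['rvec'],d['tvec'],d['K'],None)[0].ravel(); print(q.round(3),((uv-[220,160])*3).round())
P=pts(d)
for n,(u,v) in dict(tipL=(392,200),tipR=(458,178),top1=(425,225),top2=(450,210),toplow=(425,198),finger=(392,185),front=(430,250),ply=(520,250)).items():
    print(n,P[160+v//3,220+u//3].round(3))
d=dict(np.load('s1.npz'));P1=pts(d);print('before: front/top',P1[160+int(140/1.875),220+int(330/2.31)],P1[160+int(110/1.875),220+int(325/2.31)])
E
```

```text
[0.517 0.027 0.062] [391. 252.]
[0.498 0.022 0.062] [375. 226.]
[0.507 0.07  0.062] [455. 226.]
[0.487 0.065 0.062] [439. 202.]
tipL [0.513 0.024 0.111]
tipR [0.504 0.066 0.108]
top1 [0.523 0.042 0.094]
top2 [0.517 0.06  0.095]
toplow [0.506 0.047 0.095]
finger [0.515 0.023 0.128]
front [0.524 0.048 0.069]
ply [0.519 0.108 0.046]
before: front/top [0.5223025  0.04445379 0.09477564] [0.48891744 0.04955776 0.0959193 ]
```

By depth the real tips are at z≈0.10, about 40 mm above the reported TCP, while x and y agree. They passed over the heel without touching it. I back out, then measure the tip height.

```bash
python3 -m inch '[[[0,0,0,-0.0,0,-0.01,0.65],[0,0,0,0.015,0,0,0.65],[0,0,0,0.015,0,0,0.65],[0,0,0,0.015,0,0,0.65],[0,0,0,0.015,0,0,0.65],[0,0,0,0.004,0,0.01,0.65],[0,0,0,0,0,0,0.65],[0,0,0,0,0,0,0.65]]]'
python3 go.py .443 .0305 .062
python3 - <<'E'
from h import *
d=grab('scene','s3'); P=pts(d); s=r.get_state(); p=np.array(s['eef_pos'])
a=np.radians(14.1); X=np.array([np.cos(a),np.sin(a)]); Y=np.array([-X[1],X[0]])
D=P[...,:2]-p[:2]; x=D@X; y=D@Y
dark=d['img'].max(-1)<75
m=(abs(x)<.014)&(abs(y)<.035)&(P[...,2]>.05)&dark
q=P[m]; print(len(q), np.sort(q[:,2])[:25].round(3), np.histogram(q[:,2],bins=np.arange(.05,.16,.01)))
i=np.argsort(q[:,2])[:8]; print(np.c_[x[m],y[m],q[:,2]][i].round(3))
print('sides', [np.c_[x[m],y[m],q[:,2]][(q[:,2]<.125)&(y[m]*k>0)].min(0).round(3).tolist()+np.c_[x[m],y[m]][(q[:,2]<.125)&(y[m]*k>0)].max(0).round(3).tolist() for k in(1,-1)])
E
```

```text
time: 5.05
eef_pos: [0.4389, 0.0298, 0.0621]
orientation: [-0.123, 0.992, -0.0, -0.0]
force: [-0.4, 0.7, 0.5]
width: 0.0307
grip_force: 0.0
t 5.05 p [0.4389 0.0298 0.0621] w 0.030734968820809224 xyaw -165.88947494048531 z [-0. -0. -1.] F [-0.4  0.7  0.5] tool shift [-0.0041 -0.0003  0.0001]
427 [0.098 0.098 0.099 0.1   0.1   0.1   0.1   0.1   0.1   0.1   0.101 0.101
 0.101 0.101 0.101 0.101 0.101 0.102 0.102 0.102 0.102 0.102 0.103 0.103
 0.103] (array([ 0,  0,  0,  0,  5, 70, 61, 64, 47, 42]), array([0.05, 0.06, 0.07, 0.08, 0.09, 0.1 , 0.11, 0.12, 0.13, 0.14, 0.15]))
[[ 0.008 -0.022  0.098]
 [-0.011  0.016  0.098]
 [ 0.007  0.017  0.099]
 [ 0.001  0.016  0.1  ]
 [ 0.008 -0.016  0.1  ]
 [ 0.01   0.022  0.1  ]
 [ 0.006  0.02   0.1  ]
 [-0.011 -0.023  0.1  ]]
sides [[-0.011, 0.015, 0.098, 0.01, 0.025], [-0.012, -0.024, 0.098, 0.01, -0.016]]
```

The tips are really at z≈0.098, so the reported height reads about 36 mm low. I descend another 38 mm, to roughly 14 mm above the plywood, and check.

```bash
python3 -m inch '[[[0,0,0,0,0,0.01,0.65],[0,0,0,0,0,0.01,0.65],[0,0,0,0,0,0.01,0.65],[0,0,0,0,0,0.008,0.65],[0,0,0,0,0,0,0.65],[0,0,0,0,0,0,0.65],[0,0,0,0,0,0,0.65],[0,0,0,0,0,0,0.65]]]'
python3 - <<'E'
from h import *
d=grab('scene','s4'); P=pts(d); s=r.get_state(); p=np.array(s['eef_pos'])
a=np.radians(14.1); X=np.array([np.cos(a),np.sin(a)]); Y=np.array([-X[1],X[0]])
D=P[...,:2]-p[:2]; x=D@X; y=D@Y
dark=d['img'].max(-1)<75
for n,m in dict(fing=(abs(x)<.014)&(abs(y)<.035),body=(abs(x)<.06)&(abs(y)<.12)&(abs(y)>.045)).items():
    m=m&dark&(P[...,2]>.052); print(n,m.sum(),np.sort(P[m][:,2])[:12].round(3))
b=d['img'][130:300,210:490]
cv2.imwrite('pics/c4.png',cv2.resize(b[:,:,::-1],(780,474),interpolation=cv2.INTER_CUBIC))
E
python3 go.py .443 .0305 .024
```

```text
time: 5.9
eef_pos: [0.4389, 0.0298, 0.0245]
orientation: [-0.123, 0.992, 0.0, 0.0]
force: [-0.4, 0.0, -0.1]
width: 0.0307
grip_force: 0.0
fing 348 [0.06  0.061 0.062 0.062 0.063 0.063 0.063 0.063 0.064 0.064 0.064 0.064]
body 3672 [0.053 0.054 0.056 0.057 0.058 0.059 0.059 0.06  0.131 0.132 0.132 0.132]
t 5.95 p [0.4389 0.0298 0.0245] w 0.03061169931616728 xyaw -165.8954335893052 z [ 0.001  0.    -1.   ] F [0.  0.  0.3] tool shift [-0.0042 -0.0003  0.0005]
```

View pics/c4.png

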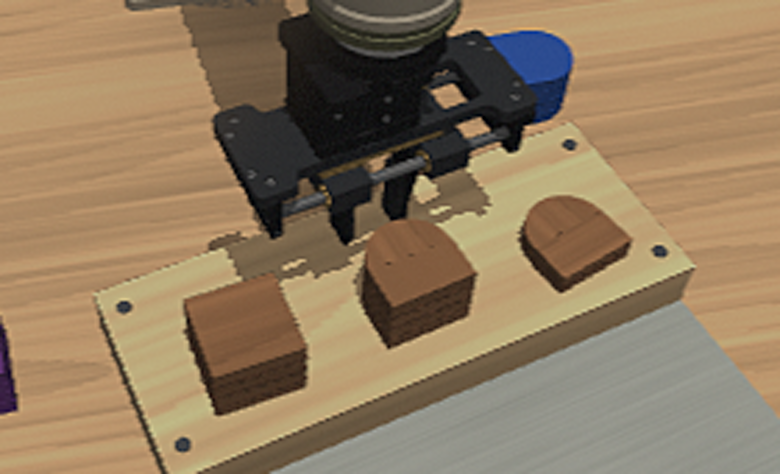

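The tips are now at z≈0.060 and the body at 0.131, clear of the blocks. I push 70 mm and stop short of the edge.

```bash
python3 -m inch '[[[0,0,0,-0.01,0,0,0.65],[0,0,0,-0.01,0,0,0.65],[0,0,0,-0.01,0,0,0.65],[0,0,0,-0.01,0,0,0.65],[0,0,0,-0.01,0,0,0.65],[0,0,0,-0.01,0,0,0.65],[0,0,0,-0.01,0,0,0.65],[0,0,0,0,0,0,0.65]]]'
python3 - <<'E'
from h import *
d=grab('scene','s5'); 
b=d['img'][130:300,210:490]
cv2.imwrite('pics/c5.png',cv2.resize(b[:,:,::-1],(780,474),interpolation=cv2.INTER_CUBIC))
E
python3 go.py .5176 .0513 .024
```

```text
time: 6.75
eef_pos: [0.5079, 0.0471, 0.0242]
orientation: [-0.123, 0.992, -0.0, 0.0]
force: [0.3, 0.4, -0.4]
width: 0.0302
grip_force: 0.0
t 6.8 p [0.507  0.0467 0.024 ] w 0.03038599781514049 xyaw -165.89600352378446 z [ 0. -0. -1.] F [-0.3 -0.9  0.9] tool shift [-0.0114  0.0018 -0.    ]
```

View pics/c5.png

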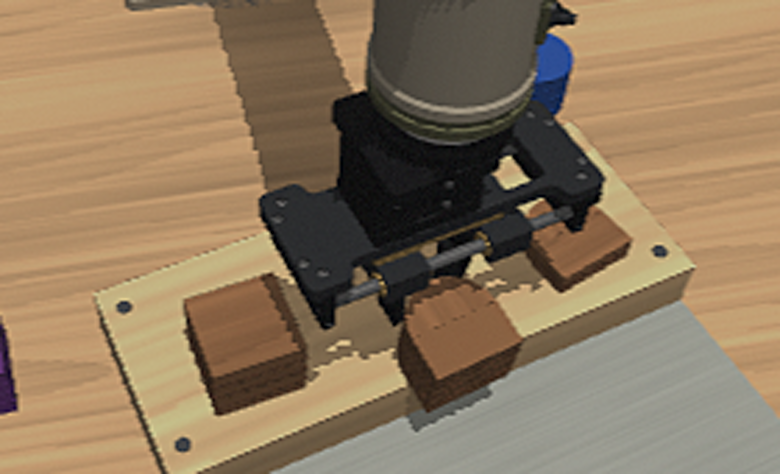

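The heel hangs over the edge and is still square to it. I go on slowly past the tipping point.

```bash
python3 -m inch '[[[0,0,0,-0.004,0,0,0.65],[0,0,0,-0.004,0,0,0.65],[0,0,0,-0.004,0,0,0.65],[0,0,0,-0.004,0,0,0.65],[0,0,0,-0.004,0,0,0.65],[0,0,0,-0.004,0,0,0.65],[0,0,0,0,0,0,0.65],[0,0,0,0,0,0,0.65]]]'
python3 - <<'E'
from h import *
d=grab('scene','s6'); 
b=d['img'][130:300,210:490]
cv2.imwrite('pics/c6.png',cv2.resize(b[:,:,::-1],(780,474),interpolation=cv2.INTER_CUBIC))
E
python3 go.py .5176 .0513 .024
```

```text
time: 7.6
eef_pos: [0.5297, 0.0525, 0.024]
orientation: [-0.123, 0.992, -0.0, -0.0]
force: [0.7, -0.1, 0.2]
width: 0.0304
grip_force: 0.0
t 7.65 p [0.5296 0.0525 0.024 ] w 0.03082914938130363 xyaw -165.89810484781106 z [-0. -0. -1.] F [ 0.  -0.4 -0.1] tool shift [0.0119 0.0017 0.    ]
```

View pics/c6.png

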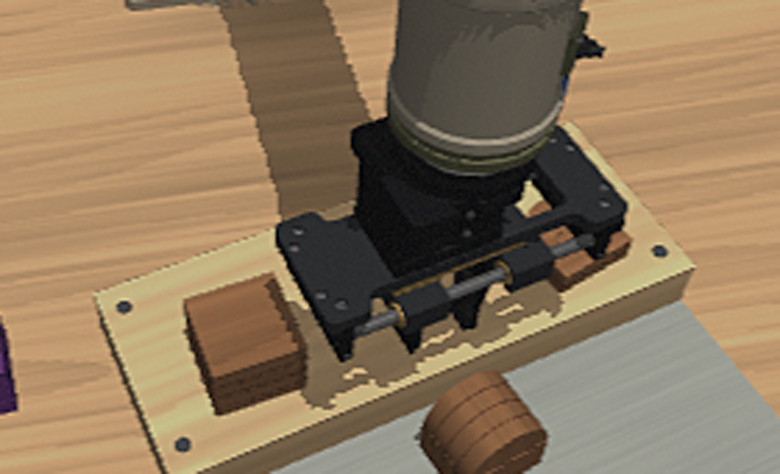

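The heel has tumbled onto the plate at about (483,425), apparently round side up. I retract and check.

```bash
python3 -m inch '[[[0,0,0,0.015,0,0,0.65],[0,0,0,0.02,0,0,0.65],[0,0,0,0.02,0,-0.02,0.65],[0,0,0,0.015,0,-0.03,0.65],[0,0,0,0,0,-0.03,0.65],[0,0,0,0,0,-0.03,0.65],[0,0,0,0,0,-0.01,0.65],[0,0,0,0,0,0,0.65]]]'
python3 - <<'E'
from h import *
d=grab('scene','s7'); P=pts(d)
b=d['img'][170:340,210:490]
cv2.imwrite('pics/c7.png',cv2.resize(b[:,:,::-1],(780,474),interpolation=cv2.INTER_CUBIC))
a=np.radians(14.1); X=np.array([np.cos(a),np.sin(a)]); Y=np.array([-X[1],X[0]])
D=P[...,:2]-[.5525,.0601]; x=D@X; y=D@Y
m=(x>-.005)&(x<.13)&(abs(y)<.1)&(P[...,2]>.012)&(P[...,2]<.1)
Q=np.c_[x[m],y[m],P[m][:,2]]; print(Q.min(0),Q.max(0)); t=Q[Q[:,2]>Q[:,2].max()-.004]; print('crest',t.min(0),t.max(0))
for z in(.02,.03,.04,.05,.06): k=abs(Q[:,2]-z)<.003; print(z,Q[k].min(0).round(3),Q[k].max(0).round(3))
E
```

```text
time: 8.45
eef_pos: [0.4626, 0.0358, 0.1452]
orientation: [-0.123, 0.992, 0.001, 0.001]
force: [-0.2, -0.1, -0.8]
width: 0.0305
grip_force: 0.0
[-0.00499814 -0.09991378  0.01207067] [0.06833712 0.09960526 0.06956806]
crest [ 0.01780657 -0.01320278  0.06557953] [0.06537509 0.01182552 0.06956806]
0.02 [-0.004 -0.099  0.017] [0.068 0.098 0.023]
0.03 [-0.004 -0.1    0.027] [0.068 0.098 0.033]
0.04 [-0.004 -0.1    0.037] [0.068 0.1   0.043]
0.05 [-0.005 -0.099  0.047] [0.067 0.098 0.053]
0.06 [ 0.018 -0.025  0.057] [0.066 0.023 0.063]
```

View pics/c7.png

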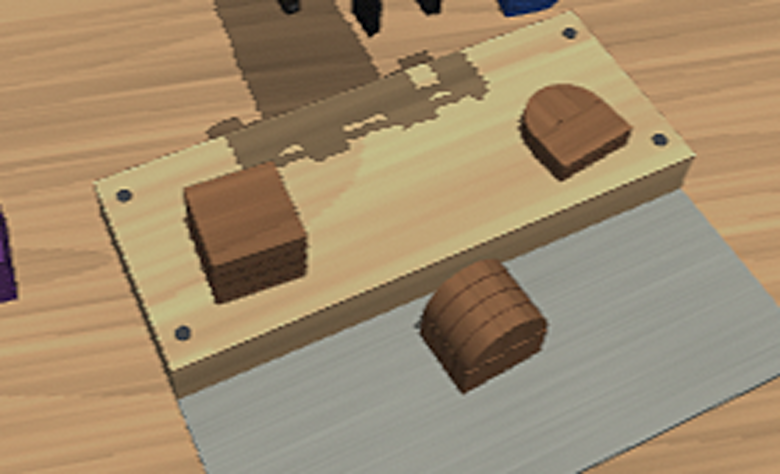

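The heel stands on its flat front with the round back up at (485,325). Its crest is at z≈0.067 (6 + 60 mm) and it is 48 mm deep in x, as it should be. The bystanders have not moved.

```bash
python3 -c "
from station import r
print(r.sign_off())"
```

```text
the job is handed in; nothing more can be done
None
```

The tall heel was pushed over the edge and now stands on its flat front face on the steel plate, round back up; the thin heel and square block were left in place, and the job is handed in at about 8.5 s.

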